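Load the specimen vial and click the case shut

TASK

Stand the loose vial upright, fully down, in the empty well of the specimen case. Then swing the case's sprung lid down and press its free edge until the catch clicks and the lid stays shut by itself. Press with feeling: once the lid is down at its catch, more than about 12 N cracks it. Leave the other things on the bench where they are.

Things in the scene. Friction and masses are not known exactly. Their poses are not given: they have to be found in the camera images.
- case: White base of the specimen case, fixed to the bench: 110 mm (its x) by 150 mm (its y), 35 mm high, with a deck 6 mm inside its outline rising to 45 mm. Origin: centre of its underside; z up; -x is the front (catch) side, +x the hinge side. In the deck two round wells, 25 mm across, 20 mm deep, at x = 0: y = -35 mm (holds a stored vial) and y = +35 mm (empty).
- well (a point): Centre of the floor of the empty well, 25 mm above the bench (the well's mouth is 20 mm higher); axes as the case.
- lid (a joint): Angle of the grey lid: 0 = level, 1.9 = wide open, leaning back (start). An upturned tray 110 x 150 mm, 54 mm high, 0.12 kg, hinged on the base's rear edge 35 mm up, that fits over the deck; level, its flat top lies 89 mm above the bench. A spring drives it open (1 to 2 N at its free edge): let go before the click, it swings back open. Clicked, it stays at 0 to 0.12.
- catch (a joint): Sprung steel catch, 40 mm wide, on the middle of the case's front face, 11 mm out: 0 = home, up to 0.006 m = pushed outward by the lid's lip. Its height, and a hard lid stop with it, differs by up to 12 mm from case to case, unmeasured: feel for it. Pressing the lid's free edge there, the force rises to 6 to 9 N over 2 mm, then drops below 3 N (the click); the stop is close below.
- lid_hinge (a point): Middle of the hinge line, 35 mm above the bench, on the rear (+x) edge of the case; the hinge runs along the case's y.
- lid_edge (a point): Middle of a thin dark strip on the lid's outer (top) face, 12 mm in from its free edge: 98 mm from the hinge along the lid and 54 mm out from the lid's rim plane, which passes through the hinge. The place to press. Turns with the lid; its z is the outward normal of the lid's top.
- vial_mid (a point): Centre (half-way up) of the loose, capped, amber glass vial, upright on the bench: 22 mm across, 56 mm high, about 30 g. Seated in the well it stands 36 mm above the deck.
- stored_vial_mid (a point): Centre of the same kind of vial, already seated in the other well; leave it there.
- carton: Small white carton, 60 x 40 x 25 mm, loose; origin at the centre of its underside. Bystander.
- dish: Covered clear dish, 94 mm across, 15 mm high, loose; origin at the centre of its underside. Bystander.
- media_bottle: Capped glass bottle, 56 mm across, 110 mm high, loose; origin at the centre of its underside. Bystander.
Mind the look-alikes: they are no part of the job. What is shaped like the part that bears vial_mid but blue is not meant.

How it is judged:
By the outcome, as a careful person would: the job done as asked, in the order asked, and still so for the second after the job is handed in, with the robot touching nothing.
It also fails if it takes over 69 s, if anything falls off the work surface, if the arm or the gripper's body presses on something with over 40 N, if the wrist force passes 120 N, or if a joint passes its speed limit or range.

ROBOT

A 7-joint arm with a two-finger parallel gripper is mounted at the origin on the work surface. World frame = base frame: x ahead of the robot, y to its left, z up, the work surface at z = 0. Lengths are in mm, angles in rad, forces in N, time in s.
With the tool pointing down it reaches from about 400 to 875 mm from the base axis. Payload 19.3 kg.
Tool frame: the origin (TCP) lies at the very end of the fingers, on their centre line; the grasp point (between the pads) lies 19 mm behind it (grip_point_offset is the z of the grasp point in the tool frame, in mm); z points along the fingers, x is the direction in which the jaws open and shut, and the axes are right-handed (so a half turn about z gives the same grasp; the last joint's range is limited). The gripper opens to 85 mm and grips with 20 to 120 N. Pads are 22 mm wide; open, the fingers measure 114 mm over their backs; the gripper's body (76 mm by 85 mm) begins 54 mm behind the grasp point. The pads swing forward as they close: fully open they stand 13 mm farther back than shut.
Start: joints at [-1.268, 0.521, -0.036, 1.599, 0.021, 1.021, -0.113], TCP at [227.658, 582.054, 231.291] pointing down, gripper open.
Joint ranges: [-2.91, 2.91], [-0.3, 2.13], [-1.5, 1.42], [0.17, 2.43], [-1.26, 4.41], [0.16, 1.93], [-2.52, 2.52]. Speed limits (rad/s): [1.89, 1.89, 2.39, 2.39, 3.01, 3.01, 3.01].

INTERFACE

Orientations are given as a 3x3 rotation matrix whose columns are the frame's x, y, z axes.
In Python, from workcell import movep, movel, goto_joints, open_gripper, clamp, wait, inverse_kinematics, read_state, camera, PlanningError, finish_job, grip_point_offset gives the robot as it stands. Calls block until the motion is done:
- movep(position, orientation): joint-space move of the TCP to a pose.
- movel(position, frame=None, max_speed=150, guard=None): straight line of the TCP; frame=None keeps the orientation; max_speed is the mean speed in mm/s. With guard (N) it stops when the force on the tool has changed by that much, and returns True; else False.
- goto_joints(angles): joint-space move.
- open_gripper() and clamp(): open the fingers fully, or close them until they stop; the grip force is fixed at half the most.
- wait(seconds).
- inverse_kinematics(position, orientation): joint angles nearest the present ones, or None.
- read_state(): the state.
- camera(name): name is "side" or "top"; returns a dict with "image" (480x640x3 uint8, blue, green, red), "range_z" (480x640 float32, mm along the optical axis (not along the pixel's ray), 0 where there is no reading), "fx", "fy", "cx", "cy" (pixels), "dist_coeffs" ([k1, k2, p1, p2, k3] as OpenCV has them; the pictures are not rectified), "cam_to_world" (4x4, takes a point from camera to world coordinates). Camera axes: x right, y up, looking along -z (the intrinsics and any distortion apply to the point x, -y, -z); pixel columns grow to the right and rows downward; lengths in mm; the calibration is good to about 2 mm. A picture is of the moment at which its call begins.
A pose or a line that the arm cannot do raises PlanningError and nothing moves.
- finish_job(): hands the job in, once; it reports no verdict.
The state is a dict: "time": time; "qpos": joint angles; "qvel": joint speeds; "joint_efforts": joint torques, N m; "eef_pos": TCP position; "tool_rot": TCP orientation; "ft_force": force on the tool from outside, world axes, zero at the start; "torque": the same for the moment, N m; "finger_gap": finger opening in mm.
Only numpy, scipy, OpenCV 4.12 (cv2) and the standard library are available. Lean on these libraries where they do the work, as an engineer would, in place of code of your own. Each camera call takes 0.05 s, during which the arm holds its last target. There are 200 camera calls.

## Working session

There is one attempt and no reset: what is moved stays moved. The work goes in short steps, each a Python script; the robot and the scene stay as the last script left them, time stands still between calls to the robot, and variables do not carry over. Pictures are saved under pics/ and viewed, about 8 in all and at most 12, crops included, and the job is handed in when it is done.

```bash
mkdir -p pics; cat > h.py <<'E'
import numpy as np, cv2
from workcell import *
def pts(c):
    K=np.array([[c["fx"],0,c["cx"]],[0,c["fy"],c["cy"]],[0,0,1.]])
    v,u=np.mgrid[0:480,0:640]
    n=cv2.undistortPoints(np.stack([u.ravel(),v.ravel()],1).astype(np.float64)[:,None],K,np.array(c["dist_coeffs"],float))[:,0].reshape(480,640,2)
    d=np.stack([n[...,0],-n[...,1],-np.ones((480,640))],-1)
    T=np.array(c["cam_to_world"]); R,t=T[:3,:3],T[:3,3]
    z=c["range_z"]
    W=(d*z[...,None])@R.T+t; W[z==0]=np.nan
    return W,d@R.T,t
def onplane(ray,t,h): return t+ray*((h-t[2])/ray[...,2:3])
E
python3 - <<'E'
from h import *
for n in("top","side"):
    c=camera(n); cv2.imwrite(f"pics/{n}0.png",c["image"]); np.savez(f"{n}0.npz",**{k:np.array(v) for k,v in c.items()})
    print(n,np.round(c["cam_to_world"],2).tolist(),c["fx"],c["dist_coeffs"],(c["range_z"]==0).mean())
s=read_state(); print(s["time"],s["ft_force"],s["tool_rot"],s["finger_gap"],grip_point_offset)
E
```

```text
top [[-0.02, 0.99, -0.17, 407.25], [-1.0, -0.02, 0.01, 99.24], [0.0, 0.17, 0.99, 931.62], [0.0, 0.0, 0.0, 1.0]] 447.1367174352294 [-0.09190922  0.          0.          0.          0.        ] 0.003932291666666666
side [[0.64, 0.53, -0.55, 125.57], [-0.77, 0.43, -0.48, -314.5], [-0.02, 0.73, 0.68, 636.78], [0.0, 0.0, 0.0, 1.0]] 440.3396565506061 [0.0116978 0.        0.        0.        0.       ] 0.004173177083333333
0.1 [-0.55482631  0.5102188  -0.75912541] [[ 3.64204653e-01  9.31318905e-01 -2.62382597e-04]
 [ 9.31318447e-01 -3.64204735e-01 -9.27696655e-04]
 [-9.59542417e-04  9.35096852e-05 -9.99999535e-01]] 85.29665280831301 -18.700000000000003
```

View pics/top0.png

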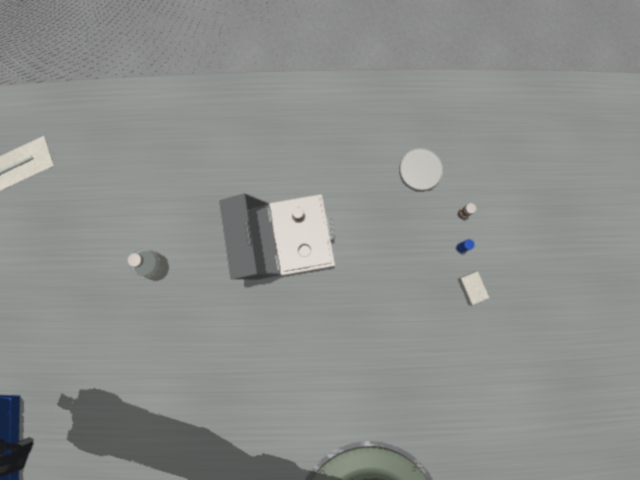

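View pics/side0.png

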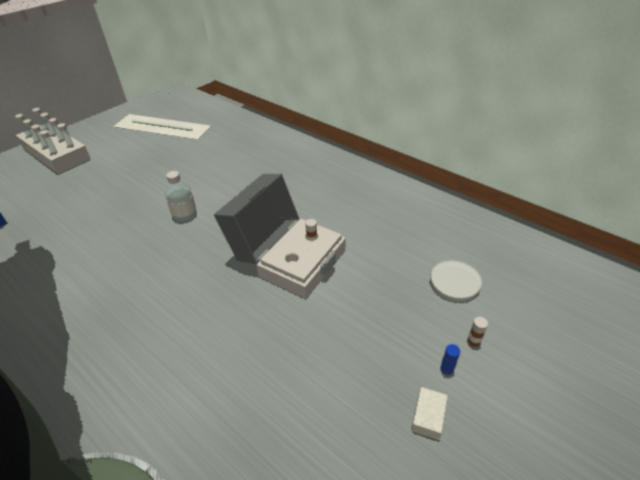

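The top view shows the case at about (300,235), with its hinge on the left (+y). The stored vial is at (298,215), the empty well at (305,250), the loose amber vial at (467,211) and the blue decoy at (466,246). The dish, the carton (475,288) and the bottle (150,262) are clear of these.

```bash
cat > loc.py <<'E'
from h import *
D={n:dict(np.load(f"{n}0.npz")) for n in("top","side")}
for n in D:
    c=D[n]; W,ray,t=pts(c); im=c["image"].astype(int)
    z=W[...,2]; inb=(W[...,0]>350)&(W[...,0]<800)
    # deck
    box=(abs(W[...,0]-np.nan_to_num(560))<150)&(abs(W[...,1]-130)<110)
    deck=box&(abs(z-45)<4)&(im.min(-1)>120)
    P=W[deck]; print(n,"deck n",len(P),"z",np.median(P[:,2]))
    m=deck.astype(np.uint8); 
    H=onplane(ray,t,45.)[deck][:,:2].astype(np.float32)
    r=cv2.minAreaRect(H); print(" rect",r)
    # well: hole = non-deck pixels inside hull, on plane 45
    cnts,_=cv2.findContours(m,cv2.RETR_CCOMP,cv2.CHAIN_APPROX_NONE)
    Pl=onplane(ray,t,45.)
    for k in cnts:
        if 25<cv2.contourArea(k)<900:
            mm=np.zeros_like(m); cv2.drawContours(mm,[k],-1,1,-1); print(" hole/blob",cv2.contourArea(k),k[:,0].mean(0),Pl[mm>0].mean(0))
    # small objects
    obj=((z>8)&(z<130)&inb).astype(np.uint8)
    N,L,S,C=cv2.connectedComponentsWithStats(obj)
    for i in range(1,N):
        if S[i,4]>60:
            Q=W[L==i]; top=Q[Q[:,2]>Q[:,2].max()-5]
            print(" obj",S[i].tolist(),"xy",np.round(np.median(top,0),1),"zmax",Q[:,2].max().round(1),"ext",np.round(np.ptp(Q,axis=0)),"bgr",im[L==i].mean(0).round())
E
python3 loc.py
```

```text
top deck n 3066 z 44.8886872402764
 rect ((561.7756958007812, 116.00697326660156), (138.47068786621094, 124.00662231445312), 8.650506973266602)
 hole/blob 54.0 [330.95652174 228.41304348] [567.39547936  59.14271438  45.        ]
 hole/blob 134.5 [304.32432432 250.16216216] [526.49259085 113.94873882  45.        ]
 hole/blob 172.5 [298.25581395 214.74418605] [598.93086006 124.87672645  45.        ]
 obj [399, 148, 43, 43, 1403] xy [ 702.3 -138.2   15.9] zmax 19.8 ext [95. 92. 11.] bgr [184. 190. 190.]
 obj [0, 155, 32, 18, 85] xy [741.1 765.2   9.4] zmax 12.9 ext [37. 73.  5.] bgr [173. 180. 175.]
 obj [219, 194, 116, 86, 6962] xy [542.2 242.6 127.4] zmax 130.0 ext [176. 218. 121.] bgr [158. 161. 164.]
 obj [459, 203, 18, 15, 182] xy [ 603.  -226.2   56.2] zmax 59.4 ext [22. 24. 51.] bgr [128. 135. 142.]
 obj [457, 239, 18, 14, 180] xy [ 528.7 -216.8   55.7] zmax 58.5 ext [22. 23. 50.] bgr [128.  75.  52.]
 obj [128, 249, 38, 30, 867] xy [506.2 432.  110.6] zmax 114.6 ext [ 54.  53. 106.] bgr [127. 132. 130.]
 obj [458, 271, 32, 34, 629] xy [ 442.4 -232.3   25.6] zmax 29.3 ext [67. 57
[... 399 characters left out ...]
.9 896.6 100.6] zmax 104.5 ext [ 93. 207.  96.] bgr [121. 132. 133.]
 obj [165, 171, 32, 49, 1057] xy [508.7 429.9 111. ] zmax 113.4 ext [ 54.  47. 105.] bgr [117. 128. 123.]
 obj [213, 173, 133, 123, 8151] xy [527.9 242.6 127.5] zmax 130.0 ext [179. 217. 122.] bgr [107. 115. 117.]
 obj [430, 260, 51, 40, 1553] xy [ 699.7 -141.9   16.1] zmax 19.3 ext [95. 92. 11.] bgr [178. 191. 190.]
 obj [468, 316, 20, 29, 386] xy [ 603.7 -226.8   56.2] zmax 59.7 ext [23. 22. 52.] bgr [105. 118. 127.]
 obj [440, 345, 20, 29, 393] xy [ 528.8 -217.4   55.9] zmax 58.4 ext [23. 22. 50.] bgr [114.  59.  37.]
 obj [411, 387, 36, 51, 1287] xy [ 441.9 -233.9   25.3] zmax 28.7 ext [69. 56. 21.] bgr [175. 193. 196.]
```

```bash
cat >> h.py <<'E'
def Rz(a): # tool down, tool x at world angle a (deg)
    c,s=np.cos(np.radians(a)),np.sin(np.radians(a)); return np.array([[c,s,0],[s,-c,0],[0,0,-1.]])
cy=np.array([-.9888,-.1497]); cx=np.array([-.1497,.9888])   # case axes
well=np.array([527.2,113.8]); cen=well-35*cy
vial=np.array([603.2,-226.4])
def st(m=""): s=read_state(); print(m,round(s["time"],2),np.round(s["eef_pos"],1),"F",np.round(s["ft_force"],2),"gap",round(s["finger_gap"],1)); return s
def snap(n,f,box=None):
    c=camera(n); im=c["image"]
    if box: x0,y0,x1,y1=box; im=cv2.resize(im[y0:y1,x0:x1],None,fx=3,fy=3)
    cv2.imwrite(f"pics/{f}.png",im); return c
E
python3 - <<'E'
from h import *
R=Rz(53.6)
print([inverse_kinematics([*p,z],R) is not None for p,z in((vial,180),(vial,24),(well,150),(well,48))])
movep([*vial,180],R); st("above")
movel([*vial,24],max_speed=150); st("down")
clamp(); st("clamped")
movel([*vial,110],max_speed=150); s=st("lift")
movep([*well,110],R); st("over well")
c=snap("side","hold"); np.savez("hold.npz",**{k:np.array(v) for k,v in c.items()})
im=c["image"][150:320,210:410]; cv2.imwrite("pics/holdc.png",cv2.resize(im,None,fx=3.5,fy=3.5))
E
```

```text
[True, True, True, True]
above 3.23 [ 603.5 -225.6  180. ] F [ 0.71  0.11 -0.06] gap 85.1
down 4.42 [ 603.7 -226.6   24.9] F [ 0.34  0.73 -0.48] gap 85.3
clamped 5.03 [ 603.3 -226.5   24.3] F [-0.36  0.45  5.11] gap 20.5
lift 5.75 [ 602.9 -226.   109.2] F [-0.17  0.51 -0.7 ] gap 20.4
over well 7.06 [527.7 112.6 110. ] F [-0.15  0.11 -1.56] gap 20.2
```

View pics/holdc.png

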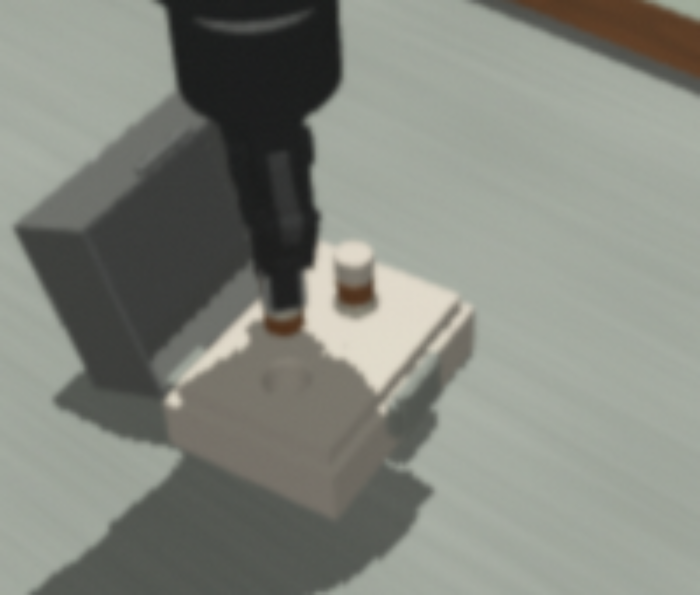

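The vial hangs upright in the gripper just over the empty well (crop about (285,378)). I'll descend under guard, with a small search if it lands on the deck.

```bash
python3 - <<'E'
from h import *
# vial-in-hand check from side depth (amber pixels), same camera as one of the well estimates
c=dict(np.load("hold.npz")); W,ray,t=pts(c); im=c["image"].astype(int)
m=(im[...,2]>im[...,0]+35)&(np.hypot(W[...,0]-527,W[...,1]-113)<40)
P=W[m]; d=P[:,:2].mean(0)-t[:2]; d/=np.linalg.norm(d)
q=P[:,:2]; n=np.array([-d[1],d[0]]); lat=(q@n); print(len(P),"lateral mid",(lat.min()+lat.max())/2,"well lateral(side cam)",np.array([528.25,113.42])@n,"tcp",well@n,"front+11",(q@d).min()+11,"well",np.array([528.25,113.42])@d,"z",P[:,2].min(),P[:,2].max())
movel([*well,76],max_speed=100)
offs=[(0,0)]+[(r*np.cos(a),r*np.sin(a)) for r in(1.2,2.2) for a in np.arange(6)*np.pi/3]
ok=False
for i,o in enumerate(offs):
    p=well+o
    if i: movel([*p,72],max_speed=60)
    hit=movel([*p,47.5],max_speed=30,guard=5); s=st(f"try {i} {hit}")
    if s["eef_pos"][2]<55: ok=True; break
print(ok)
E
```

```text
39 lateral mid -307.130338390663 well lateral(side cam) -305.8496064209301 tcp -304.8256437610241 front+11 443.79598992835855 well 445.38542539261675 z 87.97357529096325 99.0043956854172
try 0 True 8.43 [527.1 113.7  49.2] F [-1.04  0.27  8.32] gap 20.2
True
```

```bash
python3 - <<'E'
from h import *
open_gripper(); st("open")
movel([*well,180],max_speed=150)
# staging behind lid, closed fingers, jaw along case y
clamp()
hinge=cen+55*cx
def P(x,z): return [*(hinge+x*cx),z]
a=np.degrees(np.arctan2(cy[1],cy[0])); print("a",a)
for aa in(a,a+180):
    for q in((130,200),(115,100),(0,150),(-98,95)):
        j=inverse_kinematics(P(*q),Rz(aa)); print(aa,q,None if j is None else np.round(j,2))
st()
c=camera("top"); W,ray,t=pts(c); cv2.imwrite("pics/seat.png",cv2.resize(c["image"][170:300,200:360],None,fx=4,fy=4))
m=(W[...,2]>75)&(W[...,2]<90)&(np.hypot(W[...,0]-well[0],W[...,1]-well[1])<20); print("top z",np.median(W[m],0),m.sum())
# lid outer face points -> angle check
b=(abs((W[...,:2]-hinge)@cy)<60)&(W[...,2]>110)&(W[...,2]<150); Q=W[b]; print("lid x range",np.percentile((Q[:,:2]-hinge)@cx,[2,98]),"z",np.percentile(Q[:,2],98))
E
```

```text
open 9.08 [526.7 113.8  48.9] F [-0.52  0.25  0.4 ] gap 85.5
a -171.39104627068863
-171.39104627068863 (130, 200) [-0.17  0.61 -0.66  1.64  0.42  1.04  2.33]
-171.39104627068863 (115, 100) [-0.15  0.74 -0.66  1.72  0.57  0.88  2.23]
-171.39104627068863 (0, 150) [ 0.18  0.69 -0.87  1.76  0.62  0.98  2.36]
-171.39104627068863 (-98, 95) [ 0.35  0.77 -0.87  1.82  0.74  0.91  2.43]
8.608953729311366 (130, 200) [-1.13  0.69  0.83  1.69 -0.58  1.02  0.05]
8.608953729311366 (115, 100) [-1.05  0.8   0.72  1.77 -0.68  0.84  0.15]
8.608953729311366 (0, 150) [-0.92  0.69  0.78  1.82 -0.62  0.89  0.3 ]
8.608953729311366 (-98, 95) [-0.71  0.75  0.7   1.87 -0.69  0.78  0.53]
 10.88 [527.2 113.8 180. ] F [-0.12  0.14 -0.53] gap 0.1
top z [nan nan nan] 0
lid x range [ 85.62427751 273.01058286] z 122.72231675127993
  return _methods._mean(a, axis=axis, dtype=dtype,
  ret = um.true_divide(
```

View pics/seat.png

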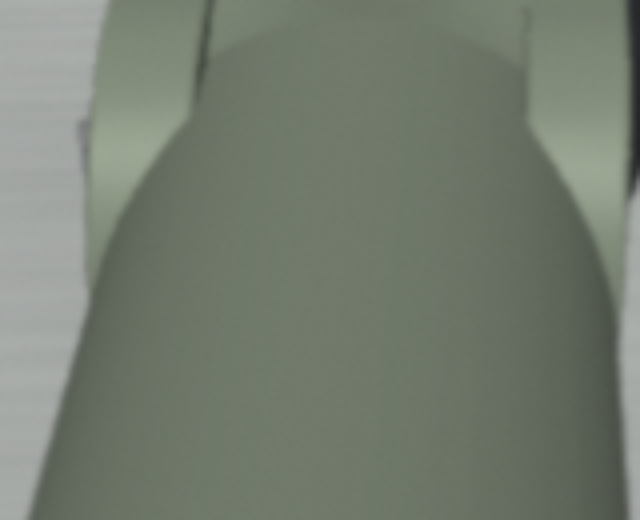

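```bash
python3 - <<'E'
from h import *
hinge=cen+55*cx
R=Rz(8.6)
movep([*(hinge+120*cx),200],R); st("stage")
c=camera("side"); W,ray,t=pts(c); im=c["image"]; cv2.imwrite("pics/seat2.png",cv2.resize(im[150:320,200:400],None,fx=3.5,fy=3.5))
m=(W[...,2]>70)&(W[...,2]<90)&(np.hypot(W[...,0]-well[0],W[...,1]-well[1])<16); print("vial top z",np.percentile(W[m][:,2],[50,95]),m.sum())
s=hinge-55*cx-35*cy
m=(W[...,2]>70)&(W[...,2]<90)&(np.hypot(W[...,0]-s[0],W[...,1]-s[1])<16); print("stored top z",np.percentile(W[m][:,2],[50,95]),m.sum())
Q=W[(W[...,2]>100)&(W[...,2]<150)&(abs((W[...,:2]-hinge)@cy)<70)&(abs((W[...,:2]-hinge)@cx)<110)]
u=(Q[:,:2]-hinge)@cx; print("lid top",np.percentile(Q[:,2],99),"u",np.percentile(u,[1,50,99]))
E
```

```text
stage 11.85 [535.7 291.  199.9] F [-0.87 -1.04  0.33] gap -0.0
vial top z [81.07403715 83.30588415] 132
stored top z [80.99904354 83.40064285] 114
lid top 144.01263531033285 u [34.52862171 57.97454343 85.7435272 ]
```

View pics/seat2.png

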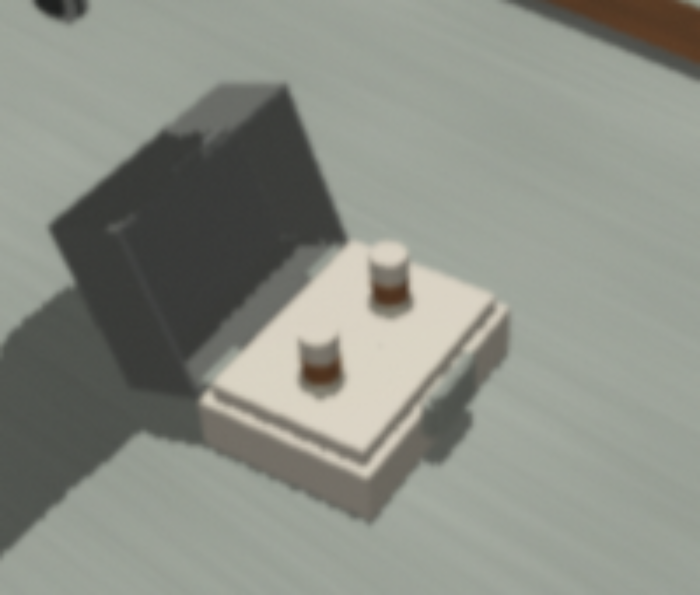

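Both vial tops read 81 mm and stand upright, at about (320,355) and (390,275), so the loose one is seated. Next is swinging the lid.

```bash
cat >> h.py <<'E'
hinge=cen+55*cx
def edge(th,clear=0.):
    d=np.array([-np.cos(th),np.sin(th)]); n=np.array([np.sin(th),np.cos(th)])
    p=98*d+54*n+n*(11*np.sin(th)+clear); return [*(hinge+p[0]*cx),35+p[1]]
E
python3 - <<'E'
from h import *
p0=edge(1.9,14); print(p0)
movel(p0,max_speed=120); st("behind")
for th in np.r_[np.arange(1.8,0.35,-.15),.3]:
    hit=movel(edge(th),max_speed=70,guard=12); st(f"{th:.2f} {hit}")
    if hit: break
c=snap("side","lid1",(200,150,400,320))
E
```

```text
[np.float64(537.7240984421447), np.float64(278.1187375444708), np.float64(102.38849964646344)]
behind 12.88 [538.1 278.2 103. ] F [-0.68 -0.44  0.56] gap -0.1
1.80 False 13.38 [541.1 257.9 116.1] F [1.12 2.73 1.55] gap 0.2
1.65 False 13.78 [542.9 244.9 127.8] F [ 0.41  1.73 -0.05] gap -0.0
1.50 False 14.18 [545.1 230.4 137.6] F [0.75 1.71 1.71] gap -0.1
1.35 False 14.58 [547.5 214.3 145. ] F [-0.74  1.52  1.55] gap 0.0
1.20 False 14.99 [550.1 197.1 149.8] F [-0.39  1.    1.78] gap 0.3
1.05 False 15.4 [552.7 179.2 151.7] F [-0.52  1.45  2.65] gap 0.2
0.90 False 15.81 [555.4 161.1 150.7] F [-1.07  0.81  1.54] gap 0.1
0.75 False 16.22 [558.1 143.4 146.8] F [-0.8   0.43  2.55] gap -0.1
0.60 False 16.63 [560.6 126.5 139.9] F [-1.35 -0.35  1.41] gap 0.0
0.45 False 17.05 [562.9 110.9 130.4] F [ 0.05 -0.47  1.88] gap 0.0
0.30 False 17.47 [564.9  97.1 118.4] F [-0.83 -0.2   0.83] gap -0.2
```

View pics/lid1.png

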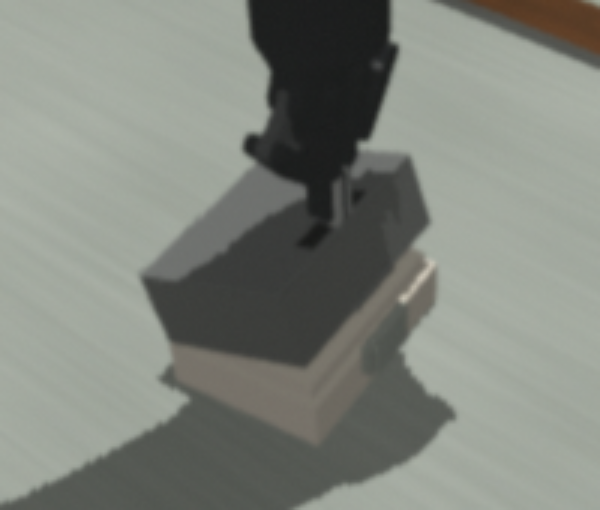

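The finger is on the dark strip (about (320,225)) and the lid is nearly down. Next I'll feel for the catch in fine steps.

```bash
python3 - <<'E'
from h import *
def F(n=8):
    v=[]
    for _ in range(n): wait(.012); v.append(read_state()["ft_force"][2])
    return np.mean(v)
movel(edge(.22),max_speed=40,guard=6); movel(edge(.15),max_speed=20,guard=4); s=st("0.15"); print(F())
x,y=edge(.06)[:2]; z=edge(.15)[2]; peak=0; log=[]; click=False
z=min(z,s["eef_pos"][2]+.5)
while z>86.5 and read_state()["time"]<58:
    step=.8 if peak<3.2 else .3
    z-=step; hit=movel([x,y,z],max_speed=12,guard=5); f=F(); log.append((round(z,1),round(float(f),1)))
    if hit: log.append("guard")
    peak=max(peak,f)
    if peak>4.8 and f<peak-2.2: click=True; break
    if f>10.3: print("too high"); break
print(log,"click",click); st()
E
```

```text
0.15 18.48 [566.8  85.8 104.6] F [-0.51  0.24  1.93] gap 0.2
1.0547998232317992
[(np.float64(103.9), 2.2), (np.float64(103.1), 3.0), (np.float64(102.3), 2.6), (np.float64(101.5), 2.3), (np.float64(100.7), 2.2), (np.float64(99.9), 1.5), (np.float64(99.1), 1.8), (np.float64(98.3), 4.5), (np.float64(98.0), 5.9), (np.float64(97.7), 7.1), (np.float64(97.4), 7.9), (np.float64(97.1), 8.0), (np.float64(96.8), 8.1), (np.float64(96.5), 7.0), (np.float64(96.2), 6.8), (np.float64(95.9), 5.3)] click True
 24.02 [567.9  79.5  96. ] F [ 0.78 -4.08  5.06] gap 0.1
```

The force is falling but isn't below 3 N yet, so I'll keep going in small steps.

```bash
python3 - <<'E'
from h import *
def F(n=12):
    v=[]
    for _ in range(n): wait(.01); v.append(read_state()["ft_force"])
    return np.mean(v,0)
x,y=edge(.06)[:2]; z=95.9; last=F(); print(last.round(1)); low=9
for i in range(12):
    z-=.25; hit=movel([x,y,z],max_speed=8,guard=4); f=F(); print(round(z,2),f.round(1),hit)
    low=min(low,f[2])
    if low<3 or f[2]>low+1.5 : break
wait(.3); st()
E
```

```text
[ 0.4 -4.1  5.8]
95.65 [ 0.4 -3.7  5.3] False
95.4 [ 0.8 -3.5  4.6] False
95.15 [ 1.3 -2.8  3.7] False
94.9 [ 1.1 -2.2  2.8] False
 25.82 [567.7  80.   94.9] F [ 0.99 -1.35  2.7 ] gap 0.1
```

```bash
python3 - <<'E'
from h import *
x,y=edge(.06)[:2]
def F(n=12):
    v=[]
    for _ in range(n): wait(.01); v.append(read_state()["ft_force"])
    return np.mean(v,0).round(1)
for z in(96,97.5,100,103): movel([x,y,z],max_speed=15); print(z,F())
E
```

```text
96 [-1.   1.4  2.4]
97.5 [-1.9  2.4  3.8]
100 [ 0.3 -0.6  1.5]
103 [-0.3 -0.7  1.5]
```

On backing off, the lid rode back up over the catch (3.8 N at 97.5 mm), so it hadn't latched. I'll press again and go past the drop until the stop is just felt.

```bash
python3 - <<'E'
from h import *
x,y=edge(.06)[:2]
def F(n=12):
    v=[]
    for _ in range(n): wait(.01); v.append(read_state()["ft_force"])
    return np.mean(v,0)
movel([x,y,99.3],max_speed=20,guard=6)
z=99.3; peak=0; low=99; log=[]
while z>90 and read_state()["time"]<52:
    z-=.4 if low==99 else .2
    hit=movel([x,y,z],max_speed=12,guard=5); f=F()[2]; log.append((round(z,2),round(float(f),1),hit))
    peak=max(peak,f)
    if peak>5 and f<3.3: low=min(low,f)
    if low<3.3 and f>low+1.8: break
    if f>10.3: break
print(log); st()
E
```

```text
[(98.9, 2.0, False), (98.5, 3.5, False), (98.1, 5.3, False), (97.7, 7.0, False), (97.3, 8.0, False), (96.9, 8.0, False), (96.5, 6.7, False), (96.1, 5.7, False), (95.7, 5.2, False), (95.3, 4.2, False), (94.9, 2.9, False), (94.7, 2.6, False), (94.5, 1.7, False), (94.3, 1.2, False), (94.1, 1.2, False), (93.9, 0.6, False), (93.7, -0.1, False), (93.5, 0.8, False), (93.3, 3.3, False)]
 34.37 [567.8  79.9  93.4] F [-0.16  0.55  3.43] gap 0.1
```

The force peaked at 8 N, dropped to about 0, and then the stop was felt at 3.3 N. I'll back off and look.

```bash
python3 - <<'E'
from h import *
x,y=edge(.06)[:2]
def F(n=12):
    v=[]
    for _ in range(n): wait(.01); v.append(read_state()["ft_force"])
    return np.mean(v,0).round(1)
for z in(95,97,100): movel([x,y,z],max_speed=15); print(z,F())
movel([x,y,200],max_speed=120); wait(.5)
movep([*(cen-200*cx),250],Rz(8.6)); st()
c=snap("side","fin_s"); W,_,_=pts(c)
a=camera("top"); V,_,_=pts(a); cv2.imwrite("pics/fin.png",np.vstack([cv2.resize(c["image"][120:440,190:510],(560,300*560//560)),cv2.resize(a["image"][130:330,100:500],(560,280))]))
for Q in(W,V):
    u=(Q[...,:2]-hinge)@cx; v=(Q[...,:2]-hinge)@cy
    m=(abs(v)<65)&(u<-8)&(u>-105)&(Q[...,2]>60)&(Q[...,2]<160)
    if m.sum()>50: k=np.polyfit(u[m],Q[...,2][m],1); print("lid angle",-k[0],"z@edge",np.polyval(k,-98),m.sum())
E
```

```text
95 [ 0.1 -0.  -0. ]
97 [ 0.1  0.1 -0.1]
100 [ 0.   0.3 -0. ]
 37.76 [591.7 -79.  250. ] F [0.25 0.15 0.11] gap 0.2
lid angle 0.04453455354839574 z@edge 94.48720117100974 2359
lid angle 0.04175799012409153 z@edge 93.1721177802488 3378
```

View pics/fin.png

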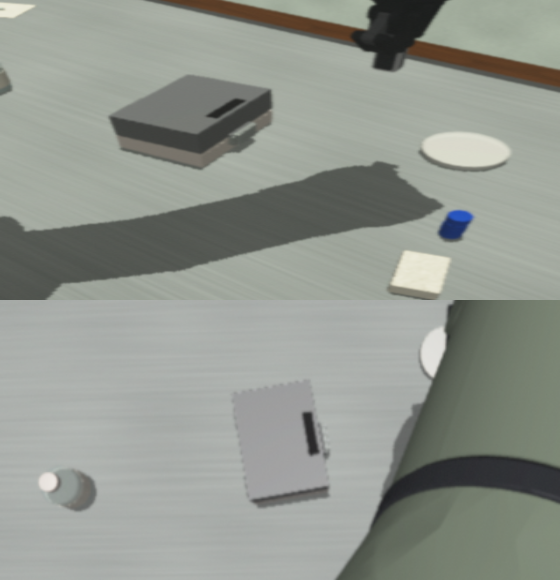

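The lid holds shut by itself at about 0.043 rad with no contact. The bystanders look undisturbed, so I'm handing in.

```bash
python3 -c "
from h import *
finish_job(); st()"
```

```text
the job is handed in; nothing more can be done
the job is handed in; nothing more can be done
```

The vial is in the empty well, the lid is latched shut, and I handed the job in at about 38 s of the 69 s limit.

- **Vial:** I gripped the amber vial and lowered it into the well under a force guard. It seated on the first try: TCP 49.2 mm on contact, about 49 expected. Its top then measured 81 mm, the same as the stored vial.
- **First press:** It did not latch. I stopped when the force had dropped to 2.8 N, and the lid rode back up over the catch when I lifted off.
- **Second press:** The force peaked at about 8 N, dropped to about 0, and I stopped at the first touch of the stop, at 3.3 N. The highest averaged force in either press was about 8.1 N, under the 12 N limit.
- **Last checks:** With the arm clear, contact force read 0 and both cameras put the lid shut at about 0.042–0.045 rad. I checked the other things by eye only. The bottle, carton, dish and blue vial looked unmoved in the views that showed them, though the arm hid part of the top view.

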